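Balance two weldments on a trunnion positioner

ROBOT

A 6-joint arm with a two-finger parallel gripper is mounted at the origin on the work surface. World frame = base frame: x ahead of the robot, y to its left, z up, the work surface at z = 0. Lengths are in mm, angles in rad, forces in N, time in s.
With the tool pointing down it reaches from about 350 to 875 mm from the base axis. Payload 4.2 kg.
Tool frame: the origin (TCP) lies where the fingers leave the gripper's body, on its centre line; the fingertips stand 73 mm ahead of it and the grasp point (between the pads) lies 54 mm ahead of it; z points along the fingers, y is the direction in which the jaws open and shut (so a half turn about z gives the same grasp; the last joint's range is limited). The gripper opens to 85 mm and grips with 20 to 120 N. Pads are 22 mm wide; open, the fingers measure 114 mm over their backs; the gripper's body (76 mm by 85 mm) begins 54 mm behind the grasp point. The pads swing forward as they close: fully open they stand 13 mm farther back than shut.
Start: joints at [1.58, 0.385, 0.008, 0, -1.194, -0.259], TCP at [154.475, 605.588, 303.912] pointing down, gripper open.
Joint ranges: [-3.14, 3.14], [-1.21, 2.06], [-1.07, 1.41], [-3.16, 2.05], [-2.99, -0.16], [-3.1, 3.1]. Speed limits (rad/s): [2.79, 2.79, 3.14, 3.14, 3.14, 3.14].

INTERFACE

Orientations are given as a unit quaternion [x, y, z, w].
In Python, from bench import arm gives the robot as it stands.
- The arm moves only by the tool apply_moves, never from a script. Its argument "increments" is a list that holds one entry, the list of rows, each a list of 7 numbers: the shift along the tool's x, y, z scaled (see below), then the turn, a rotation vector about the tool's x, y, z scaled (see below), then the gripper's target within -1 to 1 (fully open at 1, half-way at 0, shut at -1). A call has 1 to 10 rows; each row is the pose to reach, as a shift and turn from the pose commanded when the call began, along the tool's axes at that moment; what a row does not reach only later rows make up. The controller multiplies each number of a shift by 100 mm and each number of a turn by 0.5 rad. A row lasts 1/10 s, in which the tool goes at most 50 mm and 8.59 degrees, less where a joint would pass 70% of its speed; a pose out of reach is approached as far as the arm can. A call with a number of a shift or a turn outside -1 to 1 is refused whole. A call with a gripper value outside its range is refused whole. The fingers move at their own pace and stop on an object; the grip force is fixed at half the most. Time passes only in rows, so rows that repeat a pose let the fingers close. It gives the time, the measured TCP pose, the force and the opening at its end, in the units of the state.
- arm.read_state(): the state, without advancing time (a new reading comes with each control period).
- arm.get_image(name): name is "scene" or "top" or "wrist"; returns a dict with "img" (384x512x3 uint8, red, green, blue), "fx", "fy", "cx", "cy" (pixels), "k1" (the pictures are not rectified: a ray, as slopes to the right and down, at radius r is drawn at 1 + k1 r^2 times it, then the intrinsics apply), "pose" (4x4, takes a point from camera to world coordinates). Camera axes: x right, y up, looking along -z (the intrinsics and any distortion apply to the point x, -y, -z); pixel columns grow to the right and rows downward; lengths in mm; the calibration is good to about 2 mm. A picture is of the moment at which its call begins. There is no depth.
- arm.job_done(): hands the job in, once; it reports no verdict.
Trained networks look in a picture, given as the dict that the camera call returned (one of the last four; its "shot" number tells which), for a name from the list of things; names that differ only in an ending like _2 or _b are one class to them, and where a whole thing is asked for, a point or a joint stands for the part that bears it (a point fixed in the world has none). Each returns a list of dicts, best first, with "conf" (0 to 1); they miss things now and then, are a little off and sometimes report something else, mostly with a low value. They report only what shows in the picture. A call takes as long as a camera call. They do not tell look-alikes from the thing itself.
- arm.outline_of(label, picture): "pixels" (384x512 bool, what is visible of it) and "box" ([centre column, centre row, width, height] in pixels, round what is visible of it).
- arm.mark_of(label, picture): "at" ([column, row] in pixels: a listed point, or the origin of a listed thing).
The state is a dict: "clock": time; "joints": joint angles; "joint_vel": joint speeds; "joint_efforts": joint torques, N m; "position": TCP position; "ee_rot": TCP orientation; "contact_force": force on the tool from outside, world axes, zero at the start; "wrist_torque": the same for the moment, N m; "gripper_width": finger opening in mm.
Only numpy, scipy, OpenCV 4.12 (cv2) and the standard library are available. Lean on these libraries where they do the work, as an engineer would, in place of code of your own. Each camera call takes 0.05 s, during which the arm holds its last target.

TASK

Load both weldments, the tee and the post foot, onto the free-swinging positioner table, one on each side of its pivot and each standing on its base plate, and shift them in or out until the table rests level by itself, to within a degree and a half. Set them down gently without dropping or banging them on the table, and leave the hammer, brush, tin and magnetic square lying around it where they are.

Things in the scene. Friction and masses are not known exactly. Their poses are not given: they have to be found in the camera images.
- table_tilt (a joint): tilt of the positioner's table, rad: 0 is level, positive: its left (+y) edge is up; stops at -0.3 and 0.3. It turns freely, damped, and comes to rest about 1.5 s after a change. Bottom-heavy: empty it hangs level; loaded, its tilt is in proportion to the imbalance: about 0.02 rad per 10 mm that the foot is shifted along y, 0.03 rad for the tee. It also tilts while pushed on.
- table_face (a point): centre of the upper face of the pivoting table, a flat bare steel plate 220 mm (x) by 380 mm (y) by 8 mm with a yellow centre line and dark slots. The frame tilts with it: x along the pivot, y to its left end, z out of the face. When level the face is 130 mm above the bench. The pivot axis is parallel to x, 40 mm above the face.
- positioner: fixed blue frame of the positioner; origin on the bench midway between its two pedestals, x along the pivot axis, z up. The pedestals stand just beyond the table's two x ends, 140 to 170 mm from the origin; their bearings rise to 197 mm above the bench. On the far pedestal a red pointer hangs before a white tilt scale with 5-degree ticks.
- tee_mid (a point): welded steel tee: base plate 100 mm (x) by 70 mm (y) by 8 mm, with an upright web 8 mm thick, 100 mm long (along x) and 60 mm tall on its middle; 68 mm tall in all, under 1 kg, always the heavier of the two. The point is at its centre, in the web, 34 mm above its underside; x along the web, z up.
- foot_mid (a point): welded post foot: base plate 80 by 80 by 6 mm with a 40 by 40 mm square tube, 62 mm tall, upright on its middle; 68 mm tall in all; from nearly as heavy as the tee to less than half of it. The point is at its centre, in the tube, 34 mm above its underside; x and y are square to the tube's sides, z up.
- tee: the same tee; origin at the middle of its underside.
- foot: the same post foot; origin at the middle of its underside.
- hammer: chipping hammer lying on the bench, steel head and black grip, 265 mm long and 30 mm tall, to be left alone. Origin on the bench midway along it.
- brush: wire brush with a wooden back lying bristles down, 250 by 30 by 38 mm, to be left alone. Origin on the bench midway along it.
- geltin: round tin with blue lid, 88 mm across, 52 mm tall, to be left alone. Origin at the middle of its underside.
- magnet: red triangular magnetic square lying flat, about 110 by 110 by 22 mm, to be left alone. Origin on its underside.
Not all that is in view belongs to the job. What is shaped like the foot but pink is not meant.

How it is judged (in metres and radians):
At the end, for the whole second after the job is handed in: Tee and post foot both stand on their base plates on the table (flat on its face within 6 mm and 0.06 rad), on opposite sides of the pivot (centres at least 25 mm from the centre line), released, and the table rests by itself level within 0.026 rad (1.5 degrees), moving slower than 0.05 rad/s (z of tee_mid in the frame of table_face between 0.028 and 0.04 m and angle between the z axis of each of tee_mid, foot_mid and the z axis of table_face, either way round below 0.06 rad and angle between each of tee_mid, foot_mid's own z axis and vertical below 0.5 rad and x of tee_mid in the frame of table_face between -0.1 and 0.1 m and y of tee_mid in the frame of table_face between -0.19 and 0.19 m and z of foot_mid in the frame of table_face between 0.028 and 0.04 m and x of foot_mid in the frame of table_face between -0.1 and 0.1 m and y of foot_mid in the frame of table_face between -0.19 and 0.19 m and ((y of tee_mid in the frame of table_face above 0.025 m and y of foot_mid in the frame of table_face below -0.025 m) or (y of tee_mid in the frame of table_face below -0.025 m and y of foot_mid in the frame of table_face above 0.025 m)) and value of joint table_tilt between -0.026 and 0.026 rad and velocity of joint table_tilt between -0.05 and 0.05 rad/s); the robot touches nothing.
It fails at once if a piece is dropped or banged onto the table: it moves faster than 0.4 m/s within the last 18 mm above the table face ((linear speed of tee above 0.4 m/s and z of tee_mid in the frame of table_face between 0.02 and 0.052 m and x of tee_mid in the frame of table_face between -0.12 and 0.12 m and y of tee_mid in the frame of table_face between -0.17 and 0.17 m) or (linear speed of foot above 0.4 m/s and z of foot_mid in the frame of table_face between 0.02 and 0.052 m and x of foot_mid in the frame of table_face between -0.12 and 0.12 m and y of foot_mid in the frame of table_face between -0.17 and 0.17 m)).
It fails at once if the hammer, brush, tin or magnetic square is shifted by more than 30 mm (distance of any of hammer, brush, geltin, magnet from where it was at the start of the episode above 0.03 m).
It also fails if it takes over 72 s, if anything falls off the work surface, if the arm or the gripper's body presses on something with over 40 N, if the wrist force passes 120 N, or if a joint passes its speed limit or range.

## Working session

There is one attempt and no reset: what is moved stays moved. The work goes in short steps, Python scripts to look and compute and a tool call to move; the robot and the scene stay as the last step left them, time stands still between calls to the robot, and variables do not carry over. Pictures are saved under pics/ and viewed, and the job is handed in when it is done.

Besides the shell and the picture viewer there is one more tool, called after "Emit:" as a command line: name --argument value ..., lists and objects as JSON in quotes. apply_moves: Moves the arm, as the interface text tells. Shifts and turns lie within -1 to 1; 1 stands for 100 mm of shift or 0.5 rad of turn. Its arguments: {"type":"object","properties":{"increments":{"type":"array"}},"required":["increments"]}

```bash
ls; mkdir -p pics
python3 - <<'E'
from bench import arm
import cv2
s=arm.read_state(); print({k:s[k] for k in ('clock','position','ee_rot','gripper_width')})
for n in ('scene','top'):
    p=arm.get_image(n); cv2.imwrite(f'pics/{n}0.png',cv2.cvtColor(p['img'],cv2.COLOR_RGB2BGR))
    print(n,p['fx'],p['cx'],p['cy'],p['k1'],p['pose'])
    for l in ('tee_mid','foot_mid','table_face','positioner'):
        print(l,[(r['at'],round(r['conf'],2)) for r in arm.mark_of(l,p)])
print(arm.read_state()['clock'])
E
```

```text
pics
{'clock': 0.0, 'position': array([154.36121489, 605.18402695, 302.80089713]), 'ee_rot': array([ 9.92197182e-01, -1.24673674e-01, -1.01098489e-04,  1.10353179e-03]), 'gripper_width': 85.29206503427802}
scene 479.1328109882133 252.5587644004345 191.76521925429927 -0.17104879044605653 [[-7.32479415e-01 -4.51134054e-01  5.09854854e-01  1.26799356e+03]
 [ 6.80580221e-01 -4.66684228e-01  5.64815363e-01  7.85455499e+02]
 [-1.68662251e-02  7.60712756e-01  6.48869505e-01  1.11670565e+03]
 [ 0.00000000e+00  0.00000000e+00  0.00000000e+00  1.00000000e+00]]
tee_mid [([356.3, 304.9], 0.92)]
foot_mid [([196.0, 136.9], 0.85), ([216.0, 155.0], 0.8), ([194.5, 180.1], 0.65), ([282.6, 321.1], 0.59)]
table_face [([247.1, 211.2], 0.89)]
positioner [([250.9, 238.0], 0.95)]
top 477.72415020926695 252.86162020109506 190.85442096386936 -0.008395108850814927 [[ 2.62578493e-02  9.93419140e-01 -1.11485143e-01  2.88065189e+02]
 [-9.99618219e-01  2.51337672e-02 -1.14764985e-02 -8.73269484e+01]
 [-8.59893161e-03  1.11743928e-01  9.93699830e-01  1.89510957e+03]
 [ 0.00000000e+00  0.00000000e+00  0.00000000e+00  1.00000000e+00]]
tee_mid [([137.9, 182.4], 0.69)]
foot_mid [([375.5, 232.2], 0.9), ([338.4, 222.4], 0.78), ([324.1, 185.3], 0.59)]
table_face [([243.2, 173.4], 0.62)]
positioner [([237.2, 178.3], 0.78), ([323.2, 188.7], 0.7)]
0.5
```

Run:
```python
import cv2
for n in ('scene','top'):
    a=cv2.imread(f'pics/{n}0.png')
    if n=='top': a=cv2.resize(a[60:300,60:440],None,fx=2,fy=2,interpolation=cv2.INTER_CUBIC)
    else: a=cv2.resize(a,(800,600),interpolation=cv2.INTER_CUBIC)
    cv2.imwrite(f'pics/{n}0b.png',a)
```

```text
(no output)
```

View pics/scene0b.png

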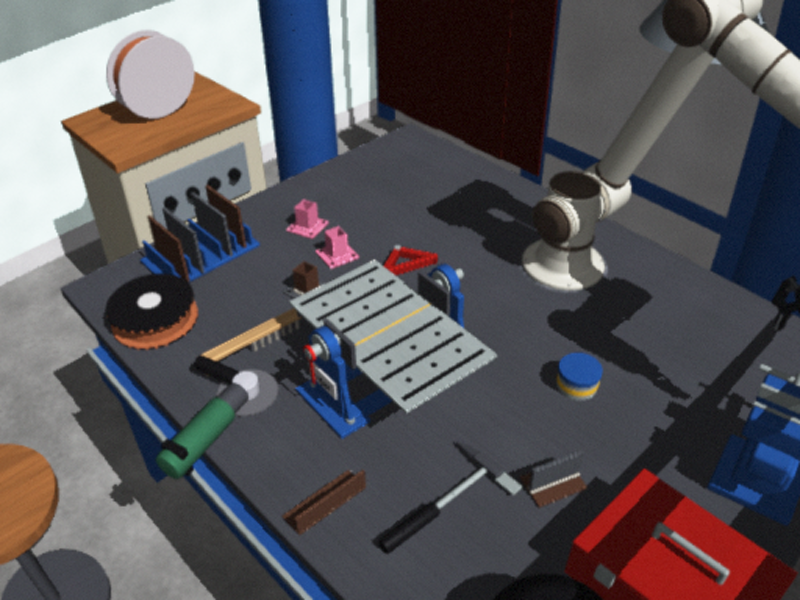

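View pics/top0b.png

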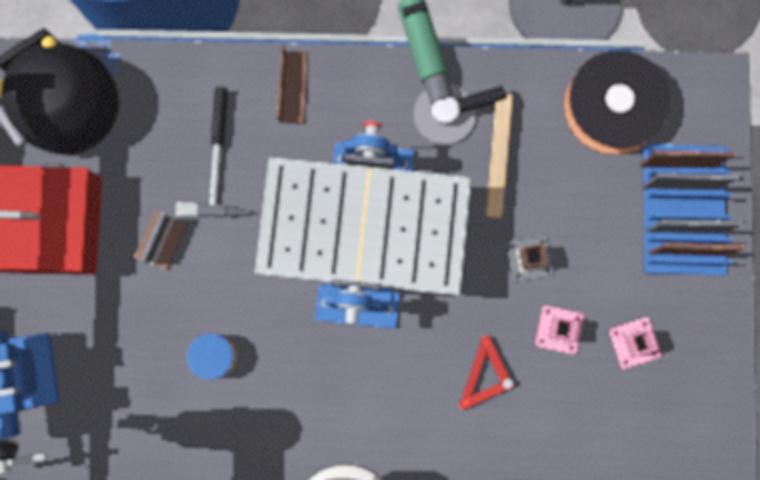

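```bash
cat > h.py <<'E'
import numpy as np, cv2
from bench import arm
def ray(p,uv):
    x=(uv[0]-p['cx'])/p['fx']; y=(uv[1]-p['cy'])/p['fy']
    d=np.array([x,y]); r=d.copy()
    for _ in range(30): r=d/(1+p['k1']*(r@r))
    T=np.array(p['pose']); v=T[:3,:3]@np.array([r[0],-r[1],-1]); return T[:3,3],v
def onz(p,uv,z):
    o,v=ray(p,uv); return o+v*(z-o[2])/v[2]
def proj(p,X):
    T=np.array(p['pose']); c=T[:3,:3].T@(np.asarray(X,float)-T[:3,3])
    r=np.array([c[0],-c[1]])/-c[2]; k=1+p['k1']*(r@r); r=r*k
    return np.array([p['fx']*r[0]+p['cx'],p['fy']*r[1]+p['cy']])
def tri(obs):
    A=np.zeros((3,3));b=np.zeros(3)
    for p,uv in obs:
        o,v=ray(p,uv); v=v/np.linalg.norm(v); M=np.eye(3)-np.outer(v,v); A+=M;b+=M@o
    return np.linalg.solve(A,b)
def save(p,name,box=None,s=2):
    a=cv2.cvtColor(p['img'],cv2.COLOR_RGB2BGR)
    if box: a=a[box[1]:box[3],box[0]:box[2]]
    cv2.imwrite(name,cv2.resize(a,None,fx=s,fy=s,interpolation=cv2.INTER_CUBIC))
E
python3 - <<'E'
from h import *
import pickle
np.set_printoptions(precision=1,suppress=True)
S=arm.get_image('scene');T=arm.get_image('top')
pickle.dump((S,T),open('st0.pkl','wb'))
print('tee',tri([(S,(356.3,304.9)),(T,(137.9,182.4))]),onz(S,(356.3,304.9),34),onz(T,(137.9,182.4),34))
print('foot',tri([(S,(194.5,180.1)),(T,(324.1,185.3))]),onz(S,(194.5,180.1),34),onz(T,(324.1,185.3),34))
print('table',tri([(S,(247.1,211.2)),(T,(243.2,173.4))]),onz(S,(247.1,211.2),130),onz(T,(243.2,173.4),130))
# crops, mosaic
def crop(p,c,r,s):
    a=cv2.cvtColor(p['img'],cv2.COLOR_RGB2BGR); a=a[c[1]-r:c[1]+r,c[0]-r:c[0]+r]
    return cv2.resize(a,(s,s),interpolation=cv2.INTER_CUBIC)
m=np.vstack([np.hstack([crop(S,(356,305),25,300),crop(T,(140,180),25,300)]),np.hstack([crop(S,(194,180),25,300),crop(T,(325,187),25,300)])])
cv2.imwrite('pics/m1.png',m)
m=np.hstack([crop(S,(208,320),35,300),crop(T,(206,103),30,300)])
cv2.imwrite('pics/m2.png',m)
E
```

```text
tee [523.4 389.4  15.3] [538.6 393.5  34. ] [518.9 387.7  34. ]
foot [ 526.1 -344.6   38.3] [ 523.7 -350.1   34. ] [ 525.8 -344.5   34. ]
table [554.3 -29.8 114.4] [566.4 -18.4 130. ] [550.8 -29.1 130. ]
```

View pics/m1.png

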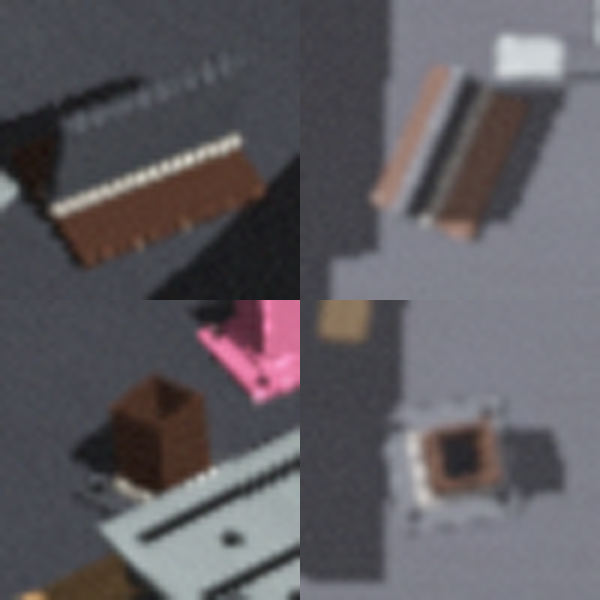

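View pics/m2.png

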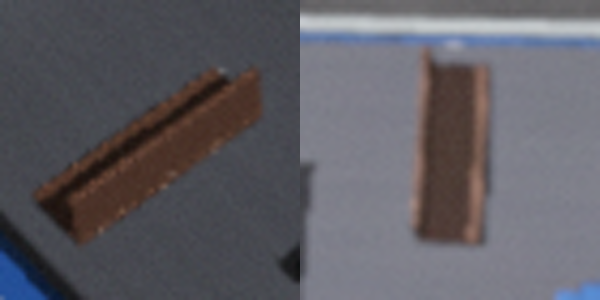

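```bash
cat >> h.py <<'E'
from scipy.spatial.transform import Rotation as R
np.set_printoptions(precision=3,suppress=True)
def plan(xyz,yaw=None):
    """print tool-frame increment (scaled) needed from the measured pose. yaw = world angle of tool x axis, mod pi"""
    s=arm.read_state(); q=R.from_quat(s['ee_rot']); P=np.array(s['position'])
    d=q.inv().apply(np.array(xyz)-P)/100
    t=np.zeros(3)
    X=q.apply([1,0,0]); cur=np.arctan2(X[1],X[0])
    if yaw is not None:
        y=cur+(yaw-cur+np.pi/2)%np.pi-np.pi/2
        tgt=R.from_matrix(np.array([[np.cos(y),np.sin(y),0],[np.sin(y),-np.cos(y),0],[0,0,-1]]).astype(float))
        t=(q.inv()*tgt).as_rotvec()/0.5
    print('t',round(s['clock'],2),'pos',P,'yaw',round(cur,3),'F',s['contact_force'],'w',round(s['gripper_width'],1),'\n shift',d,'turn',t,'j6',s['joints'][5])
E
python3 - <<'E'
from h import *
p=arm.get_image('wrist'); print(p['pose'],p['fx'],p['k1'])
save(p,'pics/w0.png',s=1)
plan((500,400,300),-0.46)
E
```

```text
[[ -0.248   0.925   0.288 230.113]
 [ -0.969  -0.237  -0.073 588.846]
 [  0.001  -0.297   0.955 373.939]
 [  0.      0.      0.      1.   ]] 289.4342208696028 -0.0017383026919447692
t 0.65 pos [154.467 605.6   303.929] yaw -0.25 F [ 0.134  0.629 -0.82 ] w 85.1 
 shift [3.856 1.138 0.039] turn [-0.    0.    0.42] j6 -0.25860760609161537
```

Tee candidates: the grey and brown tee at scene (356,305), and a U-channel at scene (208,320). I choose the tee because it has a single web on a plate. Foot candidates: the brown one at scene (194,180), and pink ones at (196,137) and (216,155). I choose the brown one. The crops confirm both choices. Next I move above the tee.

Emit:
apply_moves --increments '[[[0.5, 0.15, 0, 0, 0, 0, 1], [1, 0.3, 0, 0, 0, 0, 1], [1, 0.3, 0, 0, 0, 0, 1]]]'

```text
clock: 0.95
position: [247.2, 549.3, 304.2]
ee_rot: [0.992, -0.127, 0.0, 0.0]
contact_force: [1.1, 0.1, -0.2]
gripper_width: 85.3
```

Emit:
apply_moves --increments '[[[0.5, 0.15, 0, 0, 0, 0, 1], [1, 0.3, 0, 0, 0, 0, 1]]]'

```text
clock: 1.15
position: [330.0, 500.1, 304.1]
ee_rot: [0.992, -0.123, 0.0, -0.0]
contact_force: [1.1, 1.1, -0.5]
gripper_width: 85.1
```

Emit:
apply_moves --increments '[[[0.5, 0.15, 0, 0, 0, 0, 1], [1, 0.3, 0, 0, 0, 0, 1]]]'

```text
clock: 1.35
position: [416.5, 448.0, 304.2]
ee_rot: [0.992, -0.124, 0.0, -0.0]
contact_force: [0.8, 0.7, -0.2]
gripper_width: 85.2
```

Emit:
apply_moves --increments '[[[0.4, 0.12, 0, 0, 0, 0.2, 1], [0.75, 0.25, 0, 0, 0, 0.42, 1], [0.75, 0.25, 0, 0, 0, 0.42, 1], [0.75, 0.25, 0, 0, 0, 0.42, 1]]]'

```text
clock: 1.75
position: [482.3, 405.6, 303.7]
ee_rot: [0.974, -0.228, -0.0, 0.0]
contact_force: [-1.3, 0.1, -0.1]
gripper_width: 85.3
```

Run:
```python
from h import *
p=arm.get_image('wrist')
save(p,'pics/w1.png',s=1.5)
m=arm.mark_of('tee_mid',p); print([(r['at'],r['conf'],onz(p,r['at'],34)) for r in m])
plan((500,400,300),-0.46)
import pickle; pickle.dump(p,open('w1.pkl','wb'))
```

```text
[([250.8, 120.5], 0.74, array([536.018, 386.767,  34.   ]))]
t 1.85 pos [481.209 406.617 303.887] yaw -0.458 F [-0.845  0.61   0.518] w 85.3 
 shift [ 0.198 -0.024  0.039] turn [-0.     0.     0.003] j6 0.15457441359535876
```

View pics/w1.png

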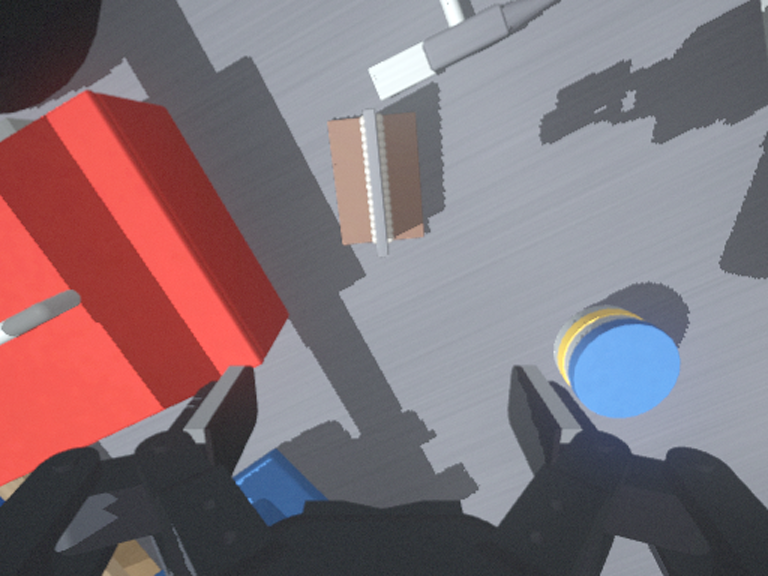

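Run:
```python
from h import *
import pickle; p=pickle.load(open('w1.pkl','rb'))
a,b=[onz(p,np.array(u)/1.5,68) for u in ((370,108),(382,255))]
print(a,b,(a+b)/2,np.linalg.norm(a-b),np.arctan2(a[1]-b[1],a[0]-b[0]))
c=[onz(p,np.array(u)/1.5,8) for u in ((328,121),(415,112),(425,237),(343,244))]
print(c,np.mean(c,0)); print(np.arctan2(*(c[0]-c[3])[1::-1]),np.arctan2(*(c[1]-c[2])[1::-1]))
```

```text
[580.797 368.354  68.   ] [489.288 405.078  68.   ] [535.042 386.716  68.   ] 98.60324154461532 -0.38164009791427456
[array([592.618, 401.218,   8.   ]), array([568.088, 337.008,   8.   ]), array([474.647, 371.454,   8.   ]), array([500.366, 436.79 ,   8.   ])] [533.93  386.618   8.   ]
-0.3680286955051251 -0.35318002204767274
```

Run:
```python
from h import *
plan((535,387,104),-0.373)
```

```text
t 1.85 pos [481.209 406.617 303.887] yaw -0.458 F [-0.845  0.61   0.518] w 85.3 
 shift [ 0.57  -0.062  1.999] turn [-0.     0.    -0.171] j6 0.15457441359535876
```

Emit:
apply_moves --increments '[[[0.35, -0.04, 0.3, 0, 0, -0.171, 0.2], [0.57, -0.062, 0.7, 0, 0, -0.171, 0.2], [0.57, -0.062, 1.0, 0, 0, -0.171, 0.2], [0.57, -0.062, 1.0, 0, 0, -0.171, 0.2]]]'

```text
clock: 2.25
position: [533.2, 385.3, 198.5]
ee_rot: [0.983, -0.186, -0.003, 0.004]
contact_force: [-0.3, -0.4, -0.4]
gripper_width: 51.0
```

Run:
```python
from h import *
plan((535,387,104),-0.373)
p=arm.get_image('wrist'); save(p,'pics/w2.png',s=1.5)
```

```text
t 2.25 pos [533.243 385.328 198.541] yaw -0.374 F [-0.295 -0.355 -0.44 ] w 51.0 
 shift [ 0.015 -0.031  0.945] turn [ 0.019  0.01  -0.001] j6 0.32745283777909767
```

View pics/w2.png

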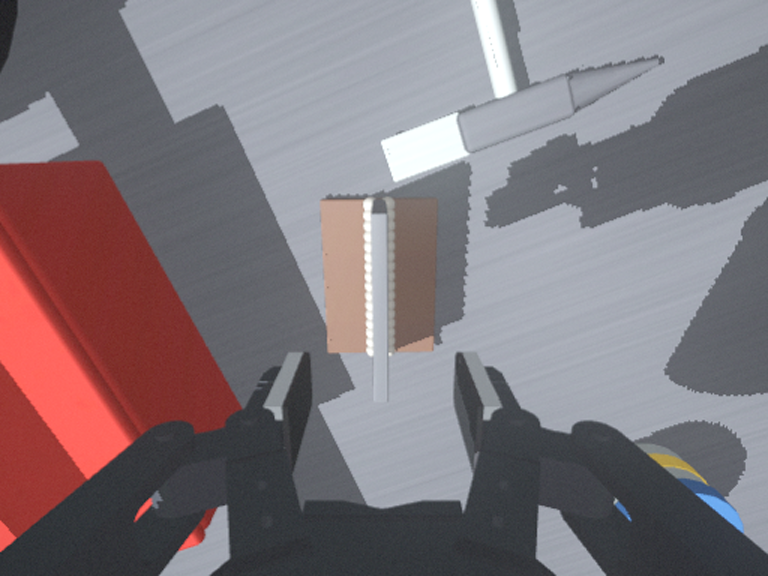

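Emit:
apply_moves --increments '[[[0.01, 0, 0.4, 0, 0, 0, 0.2], [0.01, 0, 0.8, 0, 0, 0, 0.1], [0.01, 0, 0.95, 0, 0, 0, 0], [0.01, 0, 0.95, 0, 0, 0, -1], [0.01, 0, 0.95, 0, 0, 0, -1], [0.01, 0, 0.95, 0, 0, 0, -1], [0.01, 0, 0.95, 0, 0, 0, -1], [0.01, 0, 0.95, 0, 0, 0, -1], [0.01, 0, 0.95, 0, 0, 0, -1]]]'

```text
clock: 3.2
position: [537.0, 386.4, 111.7]
ee_rot: [0.983, -0.186, 0.001, -0.001]
contact_force: [-3.9, -2.1, 6.6]
gripper_width: 6.5
```

Emit:
apply_moves --increments '[[[0, 0, -0.1, 0, 0, 0, -1], [0, 0, -0.5, 0, 0, 0, -1], [0, 0, -1, 0, 0, 0, -1], [0, 0, -1, 0, 0, 0, -1], [0, 0, -1, 0, 0, 0, -1], [0, 0, -1, 0, 0, 0, -1]]]'

```text
clock: 3.8
position: [535.0, 384.6, 205.8]
ee_rot: [0.982, -0.187, -0.002, 0.002]
contact_force: [-0.8, -0.7, -9.4]
gripper_width: 6.8
```

Run:
```python
from h import *
import pickle
F=[]
p=arm.get_image('wrist');F.append(arm.read_state()['contact_force']); save(p,'pics/w3.png',s=1.5)
T=arm.get_image('top');F.append(arm.read_state()['contact_force']); S=arm.get_image('scene');F.append(arm.read_state()['contact_force']); pickle.dump((S,T),open('st1.pkl','wb'))
print(F,np.mean(F,0)); save(T,'pics/t3.png',(160,110,330,240),4.5); save(S,'pics/s3.png',(160,130,360,290),4)
plan((535,387,304))
```

```text
[array([-1.275,  0.486, -7.677]), array([ 0.416, -0.146, -8.59 ]), array([-0.102,  0.009, -8.512])] [-0.32   0.116 -8.26 ]
t 3.95 pos [535.807 385.109 206.091] yaw -0.375 F [-0.102  0.009 -8.512] w 7.2 
 shift [-0.017 -0.01  -0.979] turn [0. 0. 0.] j6 0.32884321664132427
```

View pics/w3.png

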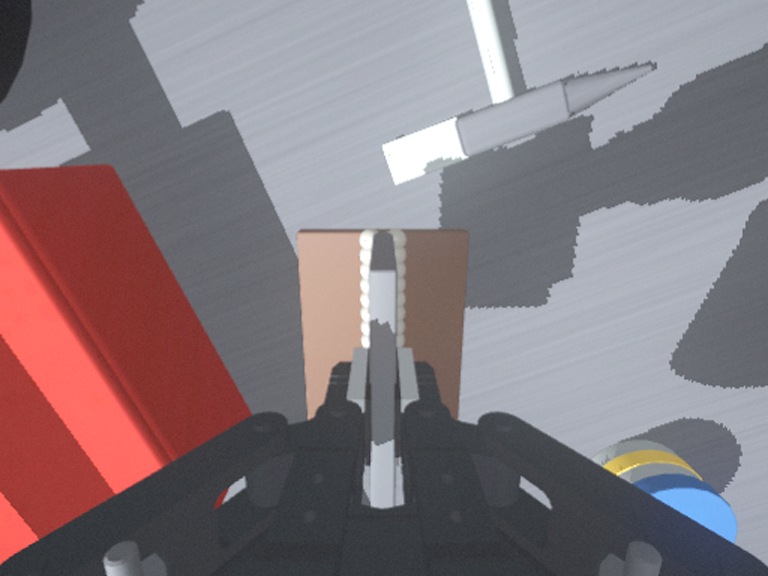

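View pics/t3.png

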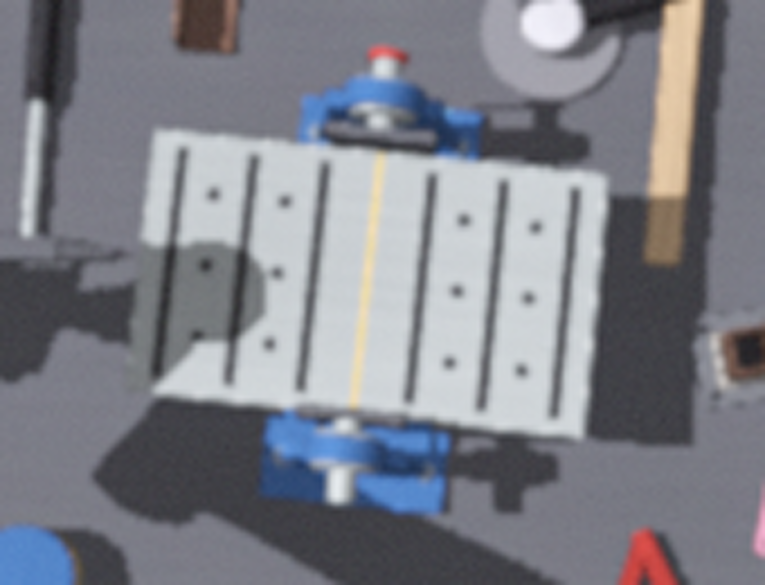

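View pics/s3.png

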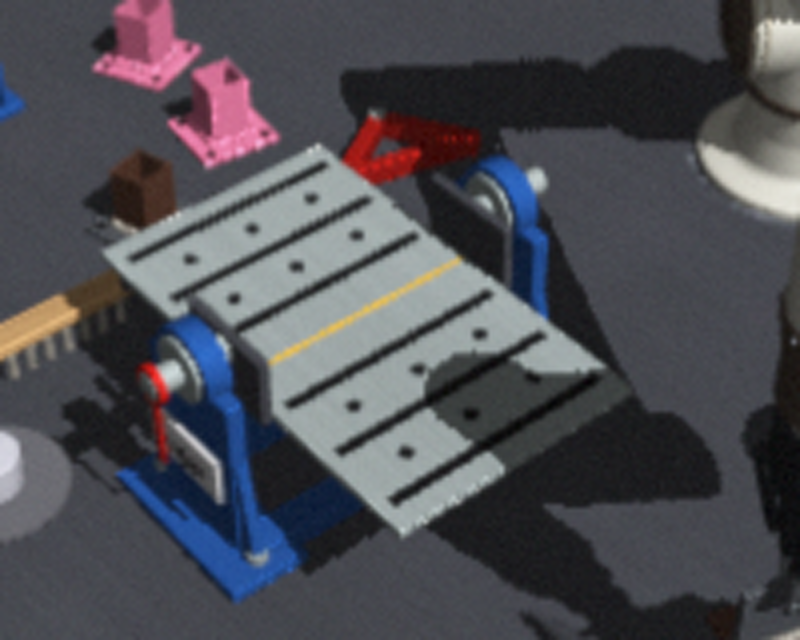

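Run:
```python
from h import *
import pickle
S,T=pickle.load(open('st1.pkl','rb'))
t=lambda u: np.array(u)/4.5+[160,110]
s=lambda u: np.array(u)/4+[160,130]
for n,(a,b) in dict(farR=((608,177),(104,252)),nearR=((583,438),(320,146)),farL=((155,130),(405,536)),nearL=((140,393),(632,388)),lineF=((381,152),(272,360)),lineN=((352,408),(460,260))).items():
    A,B=t(a),s(b); print(n,tri([(T,A),(S,B)]),onz(T,A,130),onz(S,B,130))
P=[onz(T,t(u),130) for u in ((608,177),(583,438),(155,130),(140,393))]; print(np.mean(P,0))
P=[onz(S,s(u),130) for u in ((104,252),(320,146),(405,536),(632,388))]; print(np.mean(P,0))
q=arm.get_image('wrist'); print(q['pose'])
```

```text
farR [ 647.162 -221.19   125.881] [ 646.844 -221.322  130.   ] [ 649.335 -216.437  130.   ]
nearR [ 428.767 -204.868  124.562] [ 428.169 -204.343  130.   ] [ 433.51  -199.625  130.   ]
farL [678.159 159.641 124.827] [677.562 158.358 130.   ] [680.724 163.495 130.   ]
nearL [455.258 166.026 117.781] [456.063 161.901 130.   ] [463.124 175.862 130.   ]
lineF [651.506 -24.148 147.362] [663.417 -31.452 130.   ] [633.346 -29.404 130.   ]
lineN [449.227 -14.383 126.939] [448.095 -13.596 130.   ] [452.574 -12.855 130.   ]
[552.16  -26.352 130.   ]
[556.673 -19.176 130.   ]
[[ -0.366   0.887   0.28  608.792]
 [ -0.93   -0.351  -0.105 359.557]
 [  0.005  -0.299   0.954 275.916]
 [  0.      0.      0.      1.   ]]
```

Run:
```python
from h import *
p=arm.get_image('wrist')
save(p,'pics/w4.png',(180,120,340,240),5)
for z in (95,100,105,110,115,120):
    a,b=[onz(p,np.array(u)/1.5,z) for u in ((299.5,230),(468,230))]
    print(z,np.linalg.norm(a-b),(a+b)/2)
c,sn=np.cos(-.08),np.sin(-.08)
plan((553-sn*55,-25+c*55,320),-0.08)
```

```text
95 70.86577723979904 [579.299 369.826  95.   ]
100 68.91334691185943 [580.118 369.549 100.   ]
105 66.96091658391977 [580.936 369.272 105.   ]
110 65.00848625598015 [581.754 368.995 110.   ]
115 63.05605592804049 [582.573 368.718 115.   ]
120 61.10362560010083 [583.391 368.44  120.   ]
t 4.05 pos [536.262 385.538 207.09 ] yaw -0.374 F [-0.781  0.039 -7.232] w 7.2 
 shift [ 1.496  3.237 -1.122] turn [ 0.005  0.003 -0.589] j6 0.32888347601816886
```

View pics/w4.png

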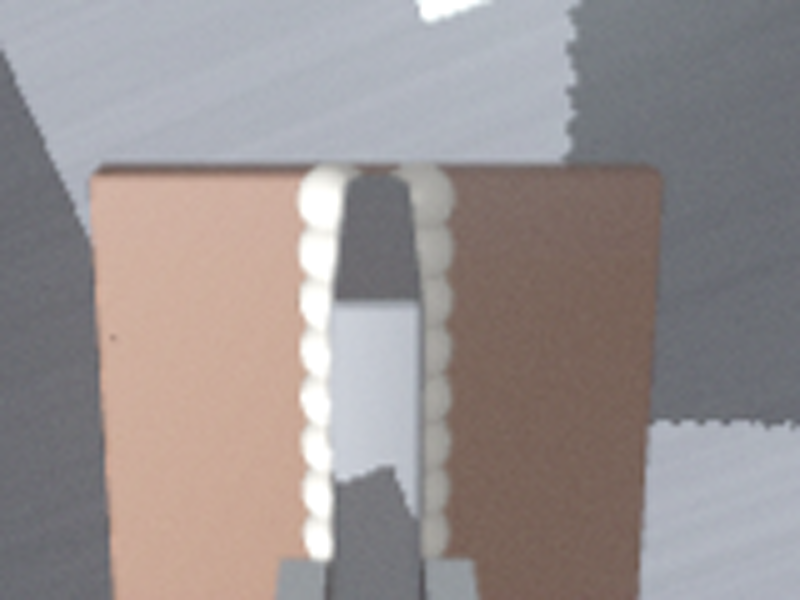

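Run:
```python
from h import *
p=arm.get_image('wrist')
for z in (92,97,102): print(z,onz(p,(255,154.5),z))
for z in (152,157,162): print(z,onz(p,(255,180),z))
for (v,zz) in ((157.,97),(236.,97)): 
    pass
for r in (155,232): 
    L=180+ (91 if r==155 else 113)/5; Rr=180+(661 if r==155 else 640)/5
    w=Rr-L; print(r,w, 'depth for 70', 70*p['fx']/w)
```

```text
92 [578.515 371.106  92.   ]
97 [579.343 370.803  97.   ]
102 [580.171 370.501 102.   ]
152 [577.77  371.678 152.   ]
157 [579.025 371.208 157.   ]
162 [580.28  370.738 162.   ]
155 114.0 depth for 70 177.7227672006333
232 105.4 depth for 70 192.2238658526774
```

Emit:
apply_moves --increments '[[[0.05, 0.1, -0.45, 0, 0, 0, -1], [0.15, 0.3, -0.9, 0, 0, 0, -1], [0.35, 0.7, -1.0, 0, 0, 0, -1], [0.5, 1.0, -1.0, 0, 0, 0, -1]]]'

```text
clock: 4.5
position: [547.3, 273.5, 312.5]
ee_rot: [0.983, -0.186, 0.002, -0.002]
contact_force: [0.6, -0.7, -8.2]
gripper_width: 6.9
```

Emit:
apply_moves --increments '[[[0.2, 0.4, -0.1, 0, 0, 0, -1], [0.4, 0.8, -0.1, 0, 0, 0, -1], [0.5, 1.0, -0.1, 0, 0, 0, -1]]]'

```text
clock: 4.8
position: [556.1, 159.8, 319.3]
ee_rot: [0.982, -0.187, -0.0, 0.0]
contact_force: [1.3, 0.3, -8.5]
gripper_width: 7.1
```

Emit:
apply_moves --increments '[[[0.2, 0.4, 0, 0, 0, -0.2, -1], [0.4, 0.8, 0, 0, 0, -0.4, -1], [0.5, 1.0, 0, 0, 0, -0.58, -1], [0.5, 1.0, 0, 0, 0, -0.58, -1], [0.5, 1.0, 0, 0, 0, -0.58, -1]]]'

```text
clock: 5.3
position: [566.4, 51.3, 318.7]
ee_rot: [0.999, -0.043, -0.0, -0.0]
contact_force: [-0.3, 0.3, -8.0]
gripper_width: 6.5
```

Run:
```python
from h import *
p=arm.get_image('wrist')
save(p,'pics/w5.png',s=1.5)
import pickle; pickle.dump(p,open('w5.pkl','wb'))
print(arm.mark_of('table_face',p))
plan((557,30,255),-0.08)
```

```text
[{'at': [337.5, 193.7], 'conf': 0.88}]
t 5.4 pos [566.505  52.501 318.759] yaw -0.084 F [-0.677  0.039 -8.239] w 7.2 
 shift [-0.076  0.232  0.638] turn [-0.001  0.    -0.008] j6 1.1097844486586321
```

View pics/w5.png

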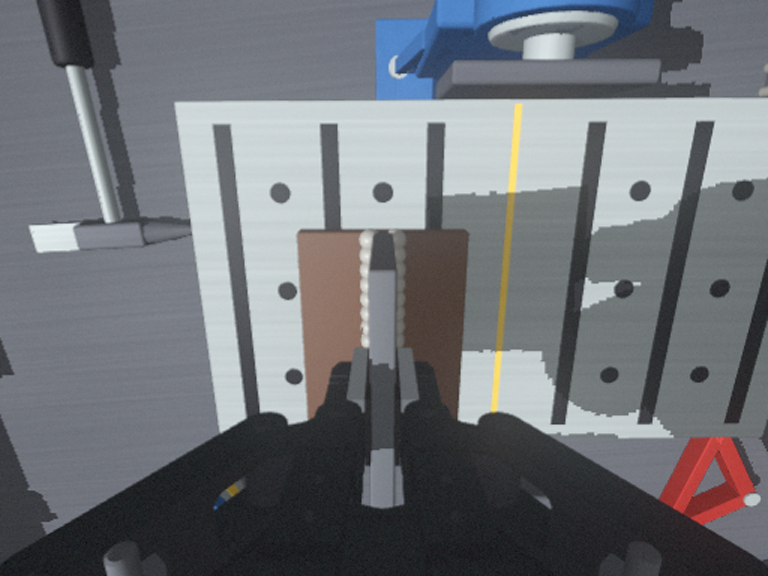

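Run:
```python
from h import *
import pickle; p=pickle.load(open('w5.pkl','rb'))
f=lambda u: onz(p,np.array(u)/1.5,130)
a,b,c,d=map(f,((518,103),(493,418),(177,102),(218,436)))
print(a,b,c,d, 'mark',onz(p,(337.5,193.7),130))
print('yaw',np.arctan2(a[1]-b[1],a[0]-b[0]),np.arctan2(c[1]-d[1],c[0]-d[0]),'fl-line',np.linalg.norm(a-c),np.linalg.norm(c-d))
plan((557,30,255),-0.08)
```

```text
[663.669 -30.247 130.   ] [463.613 -14.255 130.   ] [680.496 156.965 130.   ] [465.784 177.296 130.   ] mark [555.285 -23.534 130.   ]
yaw -0.07977034379233583 -0.09440717107591907 fl-line 187.96721801506766 215.6730704194433
t 5.4 pos [566.505  52.501 318.759] yaw -0.084 F [-0.677  0.039 -8.239] w 7.2 
 shift [-0.076  0.232  0.638] turn [-0.001  0.    -0.008] j6 1.1097844486586321
```

Emit:
apply_moves --increments '[[[-0.02, 0.1, 0.2, 0, 0, 0, -1], [-0.04, 0.2, 0.4, 0, 0, 0, -1], [-0.04, 0.2, 0.6, 0, 0, 0, -1], [-0.04, 0.2, 0.66, 0, 0, 0, -1], [-0.04, 0.2, 0.66, 0, 0, 0, -1]]]'

```text
clock: 5.9
position: [560.7, 33.0, 252.1]
ee_rot: [0.999, -0.042, -0.001, 0.0]
contact_force: [-0.0, 0.0, -8.5]
gripper_width: 7.0
```

Run:
```python
from h import *
p=arm.get_image('scene')
save(p,'pics/s6.png',(160,110,360,260),4)
plan((560,32.5,240),-0.083)
```

```text
t 5.95 pos [561.431  33.063 253.368] yaw -0.083 F [ 0.01  -0.515 -7.71 ] w 7.0 
 shift [-0.014  0.007  0.134] turn [ 0.001 -0.002  0.   ] j6 1.1404109143000782
```

View pics/s6.png

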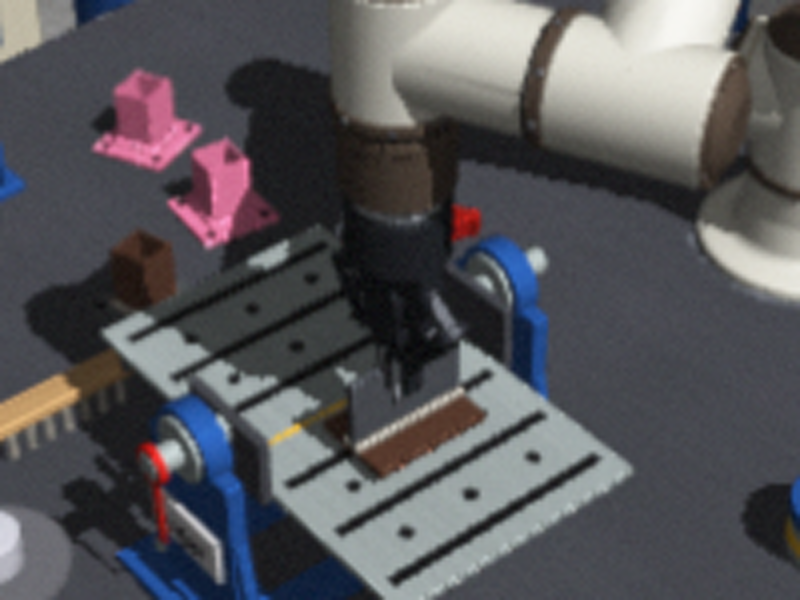

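Emit:
apply_moves --increments '[[[0, 0, 0.03, 0, 0, 0, -1], [0, 0, 0.06, 0, 0, 0, -1], [0, 0, 0.08, 0, 0, 0, -1], [0, 0, 0.08, 0, 0, 0, -1]]]'

```text
clock: 6.35
position: [560.7, 32.2, 244.8]
ee_rot: [0.999, -0.042, -0.0, 0.0]
contact_force: [-0.5, -0.3, -7.9]
gripper_width: 6.9
```

Run:
```python
from h import *
p=arm.get_image('wrist')
save(p,'pics/w7.png',s=1.5)
plan((560,32.5,240),-0.083)
```

```text
t 6.4 pos [560.853  32.195 244.942] yaw -0.084 F [-0.09  -0.199 -7.714] w 6.7 
 shift [-0.009 -0.002  0.049] turn [ 0.     0.    -0.003] j6 1.1406310248583726
```

View pics/w7.png

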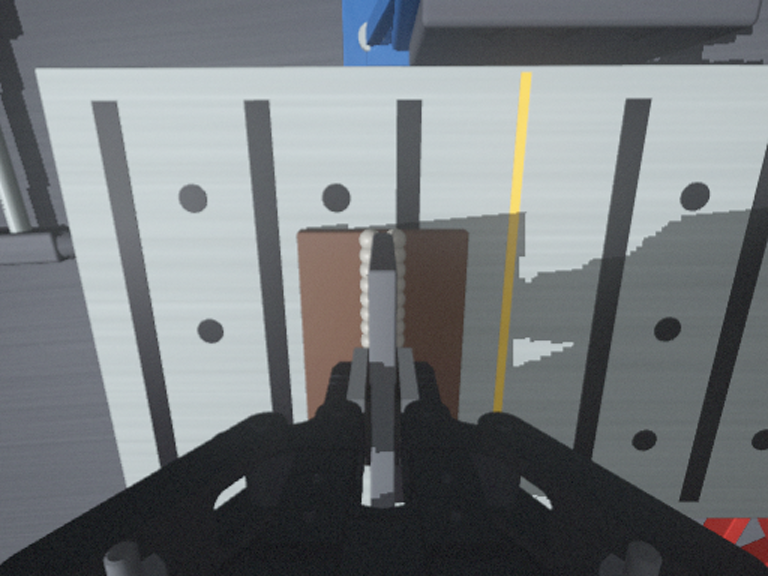

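Emit:
apply_moves --increments '[[[0, 0, 0.02, 0, 0, 0, -1], [0, 0, 0.04, 0, 0, 0, -1], [0, 0, 0.04, 0, 0, 0, -1]]]'

```text
clock: 6.7
position: [561.1, 32.1, 241.3]
ee_rot: [0.999, -0.042, 0.0, 0.0]
contact_force: [0.4, -1.6, -5.6]
gripper_width: 7.0
```

Emit:
apply_moves --increments '[[[0, 0, 0.02, 0, 0, 0, -1], [0, 0, 0.03, 0, 0, 0, -1], [0, 0, 0.03, 0, 0, 0, -1]]]'

```text
clock: 7.0
position: [561.0, 31.1, 239.9]
ee_rot: [0.999, -0.042, 0.001, 0.001]
contact_force: [-3.7, -4.2, 4.2]
gripper_width: 7.1
```

Run:
```python
from h import *
p=arm.get_image('scene')
save(p,'pics/s8.png',(160,110,360,260),4)
plan((560,32.5,240),-0.083)
```

```text
t 7.05 pos [561.048  31.112 239.926] yaw -0.083 F [-4.199 -4.303  4.502] w 6.7 
 shift [-0.012 -0.013 -0.001] turn [ 0.005 -0.002 -0.001] j6 1.1405866195269145
```

View pics/s8.png

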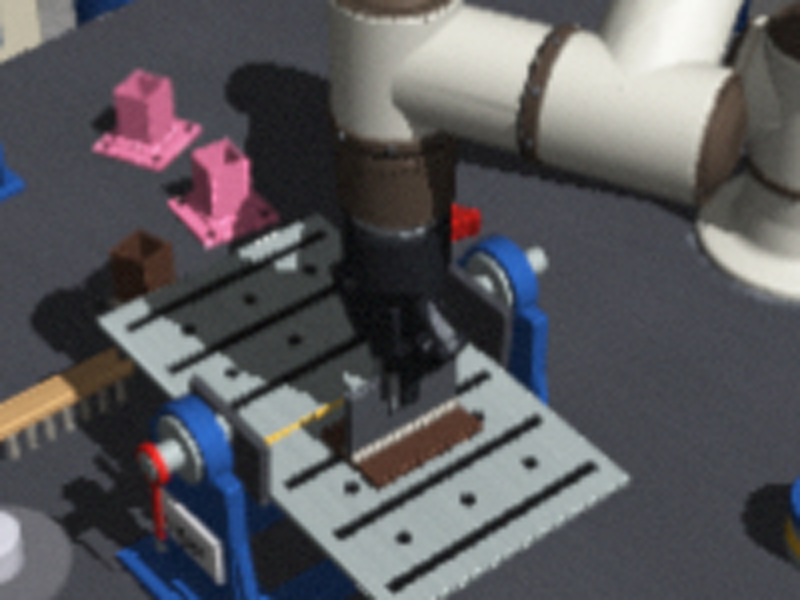

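Emit:
apply_moves --increments '[[[0, 0, 0, 0, 0, 0, -0.6], [0, 0, 0, 0, 0, 0, -0.2], [0, 0, 0, 0, 0, 0, 0.2], [0, 0, 0, 0, 0, 0, 0.6], [0, 0, -0.1, 0, 0, 0, 0.8], [0, 0, -0.5, 0, 0, 0, 0.8], [0, 0, -0.9, 0, 0, 0, 0.8], [0, 0, -1.0, 0, 0, 0, 0.8]]]'

```text
clock: 7.85
position: [562.7, 32.4, 344.2]
ee_rot: [0.999, -0.042, 0.005, -0.001]
contact_force: [0.9, 0.6, 0.5]
gripper_width: 76.8
```

Run:
```python
from h import *
p=arm.get_image('scene')
save(p,'pics/s9.png',(160,110,360,260),4)
plan((526,-345,320))
```

```text
t 7.9 pos [562.447  32.456 343.626] yaw -0.084 F [1.046 0.306 1.397] w 76.9 
 shift [-0.05   3.792  0.225] turn [0. 0. 0.] j6 1.140699118722195
```

View pics/s9.png

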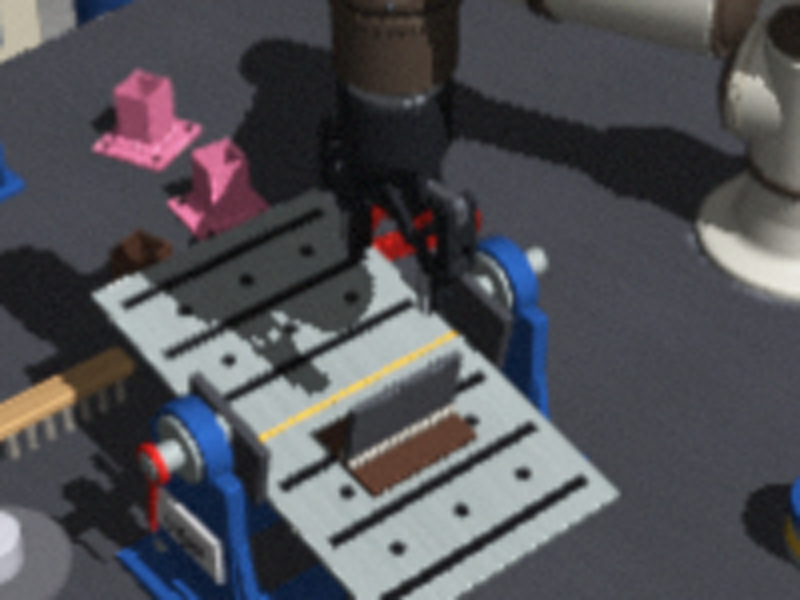

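Emit:
apply_moves --increments '[[[-0.1, 0.45, 0, 0, 0, 0, 0.8], [-0.2, 0.9, 0, 0, 0, 0, 0.8], [-0.2, 1.0, 0, 0, 0, 0, 0.8]]]'

```text
clock: 8.2
position: [530.6, -68.4, 337.5]
ee_rot: [0.999, -0.044, -0.001, 0.0]
contact_force: [0.1, 0.2, 0.7]
gripper_width: 77.1
```

Emit:
apply_moves --increments '[[[-0.1, 0.45, 0, 0, 0, 0, 0.8], [-0.2, 0.9, 0, 0, 0, 0, 0.8], [-0.2, 1.0, 0, 0, 0, 0, 0.8]]]'

```text
clock: 8.5
position: [502.7, -166.3, 337.4]
ee_rot: [0.999, -0.044, -0.001, 0.0]
contact_force: [0.5, 0.4, 0.2]
gripper_width: 76.8
```

Emit:
apply_moves --increments '[[[-0.1, 0.45, 0, 0, 0, 0, 0.8], [-0.2, 0.9, 0, 0, 0, 0, 0.8], [-0.2, 1.0, 0, 0, 0, 0, 0.8]]]'

```text
clock: 8.8
position: [474.8, -264.1, 337.2]
ee_rot: [0.999, -0.044, -0.001, -0.0]
contact_force: [0.2, 0.4, -0.8]
gripper_width: 77.1
```

Emit:
apply_moves --increments '[[[-0.1, 0.4, 0.1, 0, 0, 0, 0.8], [-0.2, 0.8, 0.2, 0, 0, 0, 0.8], [-0.2, 0.8, 0.3, 0, 0, 0, 0.8], [-0.2, 0.8, 0.3, 0, 0, 0, 0.8]]]'

```text
clock: 9.2
position: [448.7, -339.5, 305.6]
ee_rot: [0.999, -0.043, -0.002, -0.001]
contact_force: [-0.7, -0.5, 0.1]
gripper_width: 76.8
```

Run:
```python
from h import *
p=arm.get_image('wrist')
save(p,'pics/w10.png',s=1.5)
import pickle; pickle.dump(p,open('w10.pkl','wb'))
m=arm.mark_of('foot_mid',p); print([(r['at'],r['conf'],onz(p,r['at'],34)) for r in m])
plan((526,-345,320))
```

```text
[([318.1, 218.5], 0.87, array([ 377.001, -411.756,   34.   ])), ([259.7, 108.8], 0.71, array([ 517.29 , -348.551,   34.   ])), ([433.2, 226.6], 0.71, array([ 353.036, -558.926,   34.   ]))]
t 9.3 pos [ 449.761 -338.923  307.679] yaw -0.083 F [-0.354  0.14   0.184] w 76.8 
 shift [ 0.765 -0.003 -0.124] turn [0. 0. 0.] j6 1.8457651445900702
```

View pics/w10.png

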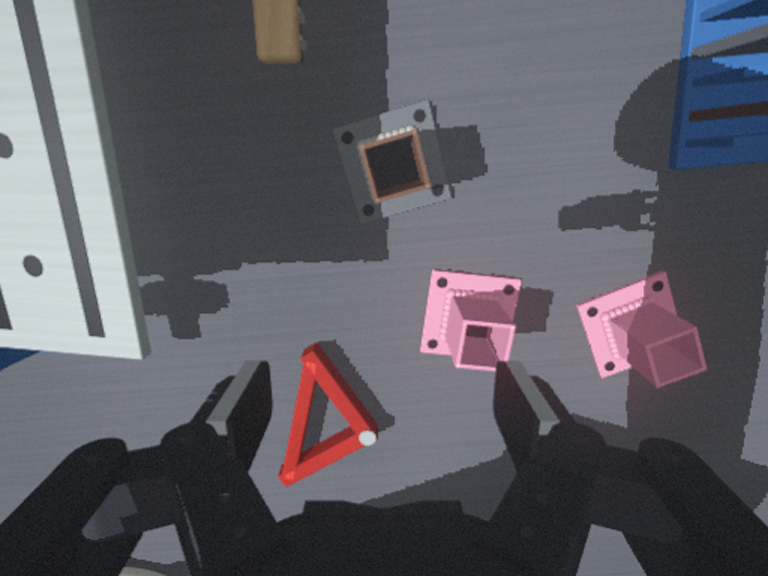

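Run:
```python
from h import *
import pickle; p=pickle.load(open('w10.pkl','rb'))
for z,U in ((68,((359,146),(415,128),(430,184),(376,203))),(6,((334,129),(429,100),(452,192),(363,223)))):
    C=np.array([onz(p,np.array(u)/1.5,z) for u in U])[:,:2]; print(C.mean(0))
    for i in range(4):
        d=C[(i+1)%4]-C[i]; print(np.linalg.norm(d),(np.arctan2(d[1],d[0])+np.pi/4)%(np.pi/2)-np.pi/4)
```

```text
[ 516.182 -351.654]
39.12670049878899 0.20910709953070028
38.010849505915445 0.21223232998670616
39.51373754615505 0.24800286096168112
39.54791159847812 0.2030799794859216
[ 516.664 -352.941]
78.28951508715618 0.19084254505863707
74.01276645115547 0.20809354552514048
78.93946735471674 0.24818584044468484
78.52956671285264 0.2004763853857403
```

Run:
```python
from h import *
plan((516.5,-352.3,200),0.21)
```

```text
t 9.3 pos [ 449.761 -338.923  307.679] yaw -0.083 F [-0.354  0.14   0.184] w 76.8 
 shift [0.677 0.078 1.076] turn [-0.001  0.001 -0.586] j6 1.8457651445900702
```

Emit:
apply_moves --increments '[[[0.3, 0.04, 0.2, 0, 0, -0.28, 0.8], [0.6, 0.08, 0.5, 0, 0, -0.5, 0.8], [0.68, 0.08, 0.9, 0, 0, -0.586, 0.8], [0.68, 0.08, 0.9, 0, 0, -0.586, 0.8], [0.68, 0.08, 0.9, 0, 0, -0.586, 0.8]]]'

```text
clock: 9.8
position: [517.0, -352.6, 218.5]
ee_rot: [0.994, 0.105, -0.0, 0.0]
contact_force: [1.1, -0.3, 1.1]
gripper_width: 76.8
```

Run:
```python
from h import *
p=arm.get_image('wrist')
save(p,'pics/w11.png',s=1.5)
import pickle; pickle.dump(p,open('w11.pkl','wb'))
plan((516.5,-352.3,101),0.21)
```

```text
t 9.85 pos [ 517.233 -353.055  220.054] yaw 0.21 F [ 0.239 -0.262  0.426] w 76.9 
 shift [-0.008 -0.012  1.19 ] turn [ 0.005 -0.004 -0.   ] j6 2.120636339164872
```

View pics/w11.png

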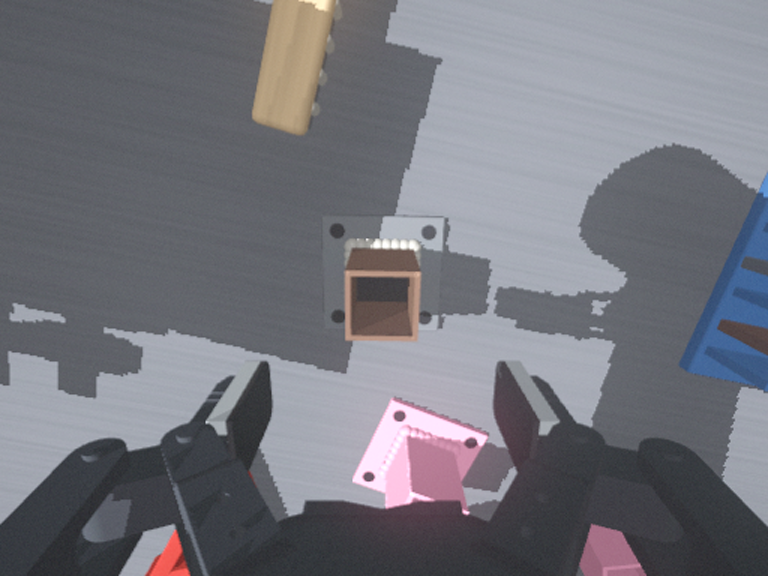

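Emit:
apply_moves --increments '[[[-0.01, -0.01, 0.4, 0, 0, 0, 0.7], [-0.01, -0.01, 0.8, 0, 0, 0, 0.6], [-0.01, -0.01, 0.95, 0, 0, 0, 0.6], [-0.01, -0.01, 0.95, 0, 0, 0, 0.6]]]'

```text
clock: 10.25
position: [514.7, -352.4, 123.2]
ee_rot: [0.995, 0.104, -0.0, -0.0]
contact_force: [-0.4, 0.1, 0.4]
gripper_width: 68.6
```

Run:
```python
from h import *
p=arm.get_image('wrist')
save(p,'pics/w12.png',s=1.5)
plan((516.5,-352.3,101),0.21)
```

```text
t 10.3 pos [ 515.741 -352.889  124.939] yaw 0.209 F [ 0.205 -0.449  1.046] w 68.3 
 shift [ 0.008 -0.005  0.239] turn [ 0.004 -0.004 -0.002] j6 2.1205410213630427
```

View pics/w12.png

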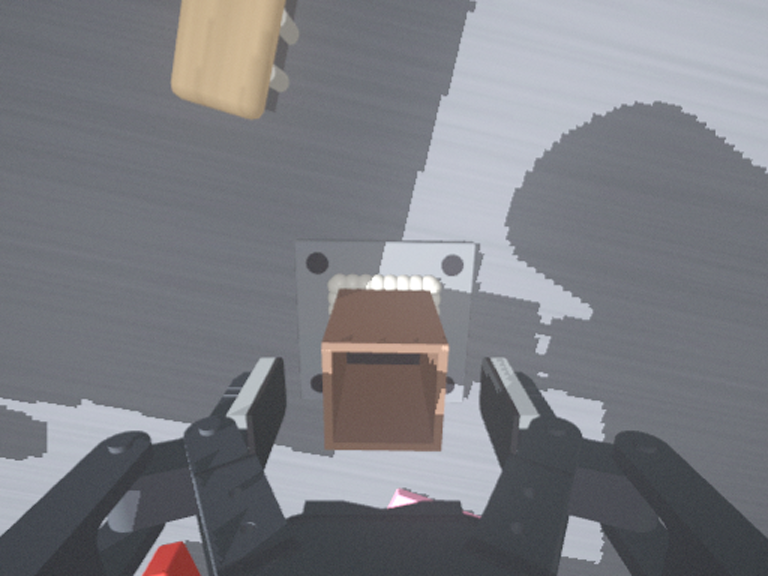

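Emit:
apply_moves --increments '[[[0, 0, 0.12, 0, 0, 0, 0.6], [0, 0, 0.22, 0, 0, 0, 0.5], [0, 0, 0.22, 0, 0, 0, 0.5], [0, 0, 0.22, 0, 0, 0, -1], [0, 0, 0.22, 0, 0, 0, -1], [0, 0, 0.22, 0, 0, 0, -1], [0, 0, 0.22, 0, 0, 0, -1], [0, 0, 0.22, 0, 0, 0, -1]]]'

```text
clock: 11.1
position: [515.5, -352.8, 101.5]
ee_rot: [0.995, 0.104, 0.001, 0.0]
contact_force: [0.8, -0.2, 3.2]
gripper_width: 39.6
```

Emit:
apply_moves --increments '[[[0, 0, -0.1, 0, 0, 0, -1], [0, 0, -0.5, 0, 0, 0, -1], [0, 0, -0.9, 0, 0, 0, -1], [0, 0, -0.9, 0, 0, 0, -1], [0, 0, -0.9, 0, 0, 0, -1]]]'

```text
clock: 11.6
position: [514.3, -352.1, 190.7]
ee_rot: [0.995, 0.104, -0.0, -0.001]
contact_force: [0.0, 1.1, -7.2]
gripper_width: 39.2
```

Run:
```python
from h import *
F=[]
for n in ('wrist','scene','wrist','wrist'):
    p=arm.get_image(n); F.append(arm.read_state()['contact_force'][2])
    if n=='scene': save(p,'pics/s13.png',(160,110,360,260),4)
print(F,np.mean(F)); save(p,'pics/w13.png',s=1.5)
plan((555,-100,320),-0.083)
```

```text
[np.float64(-6.89955300719323), np.float64(-6.884955361428835), np.float64(-5.702816542298018), np.float64(-5.259411244485348)] -6.186684038851357
t 11.8 pos [ 513.79  -352.054  188.343] yaw 0.208 F [ 0.262  0.731 -5.259] w 39.3 
 shift [ 0.919 -2.385 -1.312] turn [-0.005  0.009  0.582] j6 2.120955759878478
```

View pics/w13.png

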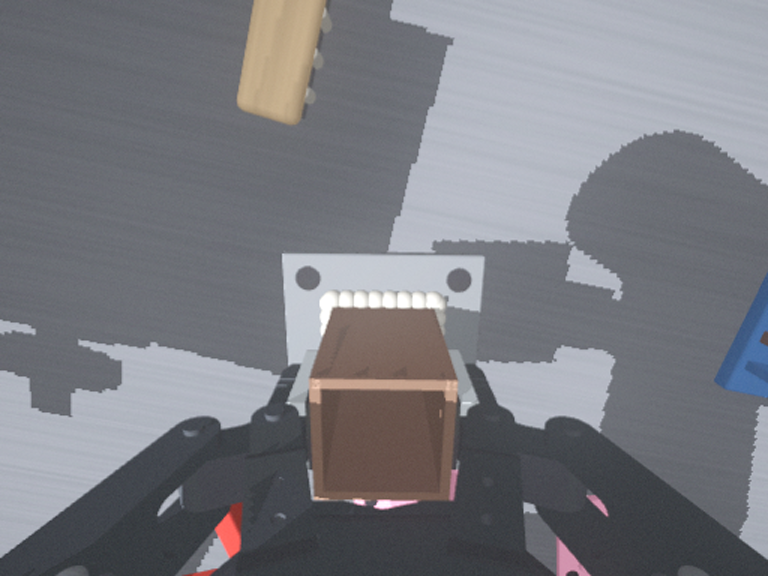

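View pics/s13.png

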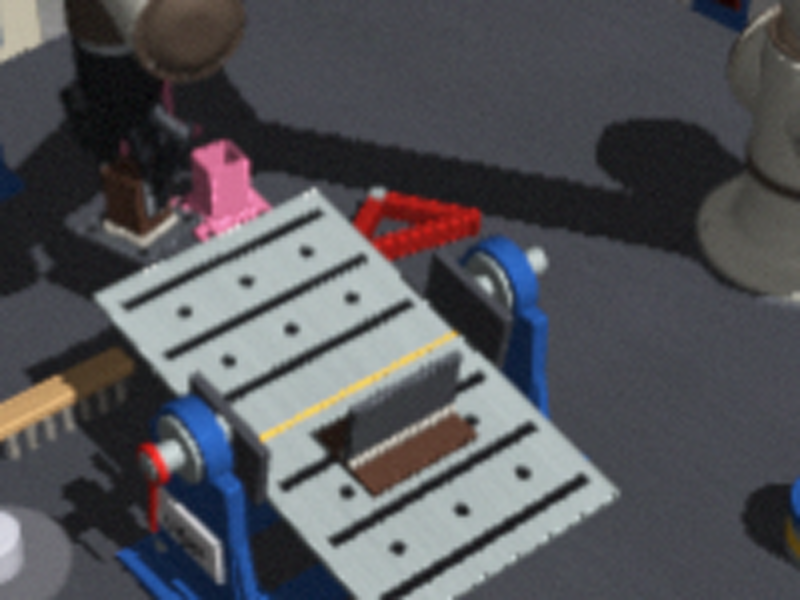

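Emit:
apply_moves --increments '[[[0, 0, -0.45, 0, 0, 0, -1], [0, 0, -0.9, 0, 0, 0, -1], [0.05, -0.2, -1.0, 0, 0, 0, -1]]]'

```text
clock: 12.1
position: [517.7, -334.6, 295.8]
ee_rot: [0.995, 0.104, 0.004, 0.003]
contact_force: [0.8, 0.3, -4.7]
gripper_width: 39.5
```

Emit:
apply_moves --increments '[[[0.1, -0.2, -0.3, 0, 0, 0, -1], [0.25, -0.6, -0.4, 0, 0, 0, -1], [0.4, -1.0, -0.4, 0, 0, 0, -1]]]'

```text
clock: 12.4
position: [534.6, -225.2, 331.7]
ee_rot: [0.995, 0.103, 0.001, 0.0]
contact_force: [1.2, -0.2, -6.3]
gripper_width: 39.6
```

Emit:
apply_moves --increments '[[[0.15, -0.4, 0, 0, 0, 0.2, -1], [0.3, -0.8, 0, 0, 0, 0.4, -1], [0.4, -1.0, 0, 0, 0, 0.58, -1], [0.4, -1.0, 0, 0, 0, 0.58, -1], [0.4, -1.0, 0, 0, 0, 0.58, -1]]]'

```text
clock: 12.9
position: [552.3, -119.2, 329.5]
ee_rot: [0.999, -0.04, -0.002, 0.0]
contact_force: [-0.4, -0.6, -5.9]
gripper_width: 39.3
```

Run:
```python
from h import *
p=arm.get_image('wrist'); save(p,'pics/w14.png',s=1.5)
plan((548.5,-100,265),-0.083)
```

```text
t 12.95 pos [ 552.281 -119.914  329.708] yaw -0.081 F [ 0.056  0.421 -6.106] w 39.4 
 shift [-0.052 -0.196  0.647] turn [0.001 0.005 0.005] j6 1.4174219231633556
```

View pics/w14.png

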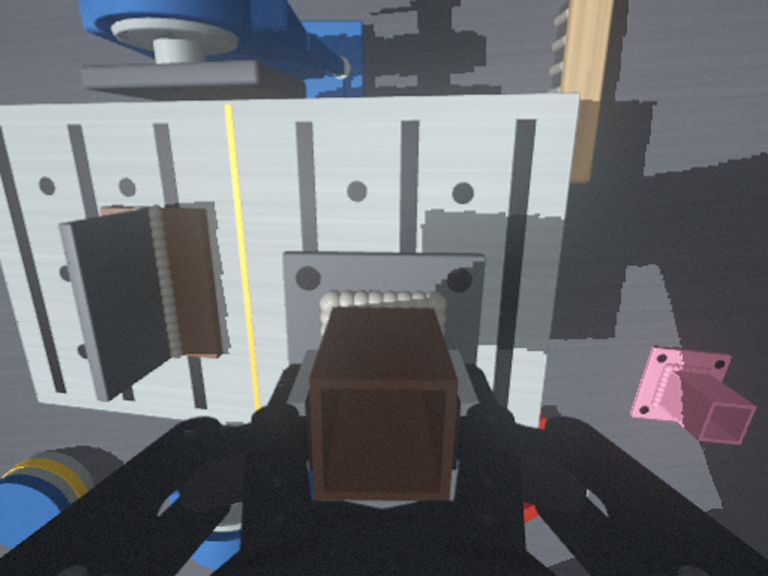

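Emit:
apply_moves --increments '[[[-0.03, -0.1, 0.2, 0, 0, 0, -1], [-0.05, -0.2, 0.4, 0, 0, 0, -1], [-0.05, -0.2, 0.6, 0, 0, 0, -1], [-0.05, -0.2, 0.68, 0, 0, 0, -1], [-0.05, -0.2, 0.68, 0, 0, 0, -1]]]'

```text
clock: 13.45
position: [548.5, -100.4, 261.4]
ee_rot: [0.999, -0.041, -0.002, 0.0]
contact_force: [0.3, -1.0, -6.3]
gripper_width: 39.7
```

Emit:
apply_moves --increments '[[[0, 0, 0.03, 0, 0, 0, -1], [0, 0, 0.06, 0, 0, 0, -1], [0, 0, 0.09, 0, 0, 0, -1], [0, 0, 0.12, 0, 0, 0, -1], [0, 0, 0.15, 0, 0, 0, -1], [0, 0, 0.15, 0, 0, 0, -1]]]'

```text
clock: 14.05
position: [549.1, -99.3, 247.5]
ee_rot: [0.999, -0.041, -0.0, -0.0]
contact_force: [-0.3, 0.3, -6.1]
gripper_width: 39.2
```

Run:
```python
from h import *
p=arm.get_image('scene'); save(p,'pics/s15.png',(160,110,360,260),4)
plan((548.5,-100,232),-0.083)
```

```text
t 14.1 pos [549.092 -99.405 247.586] yaw -0.081 F [-0.597 -0.325 -5.306] w 39.5 
 shift [-0.005  0.006  0.156] turn [0.    0.002 0.004] j6 1.3782890200654077
```

View pics/s15.png

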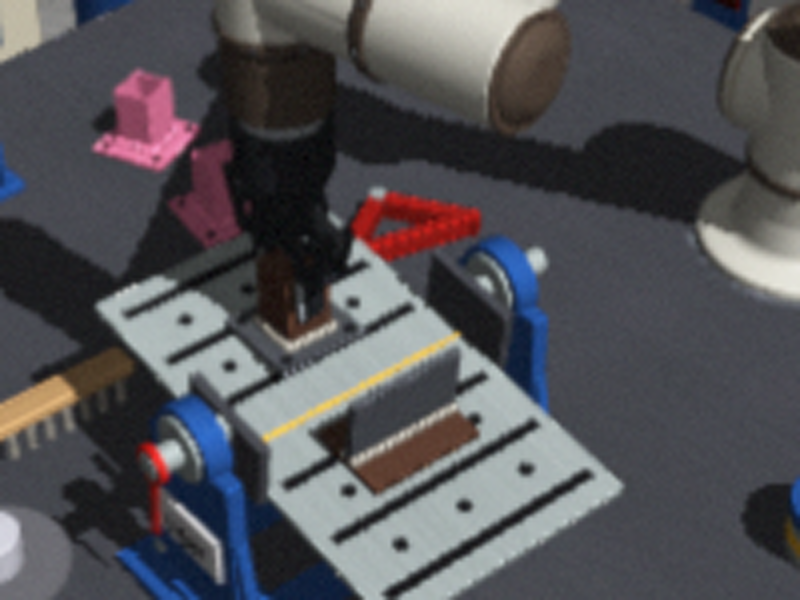

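Contact is near. I lower slowly to the level-table height.

Emit:
apply_moves --increments '[[[0, 0, 0.03, 0, 0, 0, -1], [0, 0, 0.06, 0, 0, 0, -1], [0, 0, 0.09, 0, 0, 0, -1], [0, 0, 0.11, 0, 0, 0, -1], [0, 0, 0.11, 0, 0, 0, -1]]]'

```text
clock: 14.6
position: [549.5, -99.4, 236.6]
ee_rot: [0.999, -0.041, 0.0, 0.0]
contact_force: [0.3, 1.0, -3.3]
gripper_width: 39.3
```

Emit:
apply_moves --increments '[[[0, 0, 0.02, 0, 0, 0, -1], [0, 0, 0.04, 0, 0, 0, -1], [0, 0, 0.04, 0, 0, 0, -1], [0, 0, 0.04, 0, 0, 0, -1]]]'

```text
clock: 15.0
position: [549.4, -99.5, 232.9]
ee_rot: [0.999, -0.041, 0.0, 0.0]
contact_force: [0.4, 2.0, -1.0]
gripper_width: 39.3
```

Run:
```python
from h import *
p=arm.get_image('scene'); save(p,'pics/s16.png',(160,110,360,260),4)
plan((548.5,-100,232),-0.083)
```

```text
t 15.05 pos [549.387 -99.556 232.997] yaw -0.081 F [-0.567  1.886 -1.35 ] w 39.4 
 shift [-0.008  0.005  0.01 ] turn [ 0.    -0.     0.004] j6 1.378281675182298
```

View pics/s16.png

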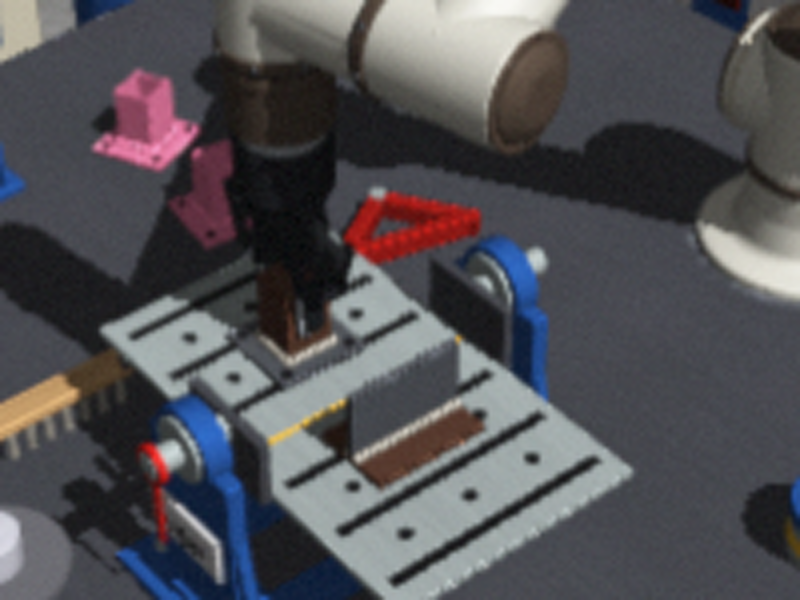

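Emit:
apply_moves --increments '[[[0, 0, 0.015, 0, 0, 0, -1], [0, 0, 0.015, 0, 0, 0, 0.2], [0, 0, 0.015, 0, 0, 0, 0.4], [0, 0, 0.015, 0, 0, 0, 0.5], [0, 0, 0, 0, 0, 0, 0.6], [0, 0, -0.4, 0, 0, 0, 0.6], [0, 0, -0.8, 0, 0, 0, 0.6], [0, 0, -1, 0, 0, 0, 0.6], [0, 0, -1, 0, 0, 0, 0.6]]]'

```text
clock: 15.95
position: [550.5, -99.7, 337.2]
ee_rot: [0.999, -0.04, 0.004, 0.0]
contact_force: [-0.5, -0.2, -0.5]
gripper_width: 68.2
```

Emit:
apply_moves --increments '[[[-0.4, 0, -0.3, 0, 0, 0, 0.6], [-0.8, 0, -0.3, 0, 0, 0, 0.6], [-1, 0, -0.3, 0, 0, 0, 0.6], [-1, 0, -0.3, 0, 0, 0, 0.6], [-1, 0, -0.3, 0, 0, 0, 0.6], [-1, 0, -0.3, 0, 0, 0, 0.6], [-1, 0, -0.3, 0, 0, 0, 0.6], [-1, 0, -0.3, 0, 0, 0, 0.6]]]'

```text
clock: 16.75
position: [450.2, -91.3, 362.3]
ee_rot: [0.999, -0.041, -0.001, 0.0]
contact_force: [-0.0, 0.5, 0.1]
gripper_width: 68.2
```

Run:
```python
from h import *
import pickle
p=arm.get_image('scene'); save(p,'pics/s17.png',(160,110,360,260),4)
w=arm.get_image('wrist'); save(w,'pics/w17.png',s=1.5)
t=arm.get_image('top'); pickle.dump((p,w,t),open('p17.pkl','wb'))
plan((548.5,-100,232),-0.083)
```

```text
t 16.9 pos [449.916 -91.32  362.621] yaw -0.081 F [ 0.116 -0.324 -1.001] w 68.2 
 shift [0.99  0.006 1.306] turn [0.    0.001 0.003] j6 1.3341114612246148
```

View pics/s17.png

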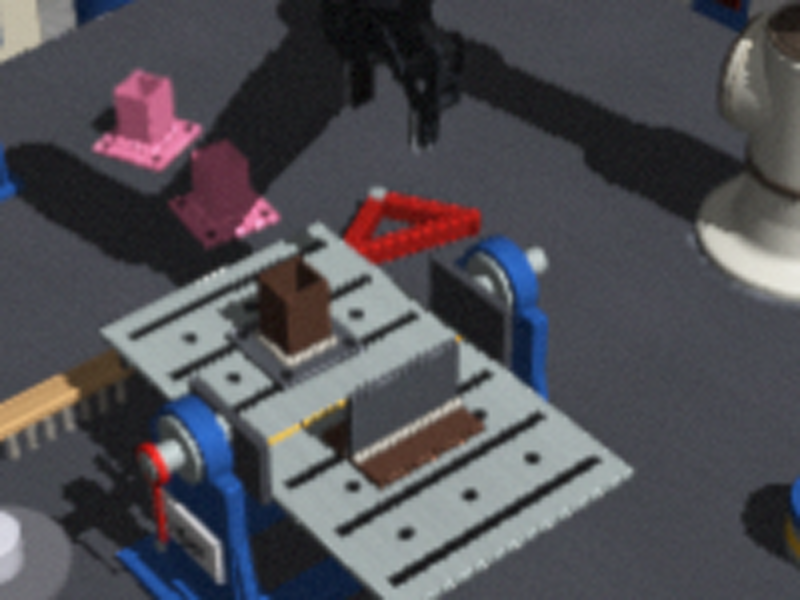

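View pics/w17.png

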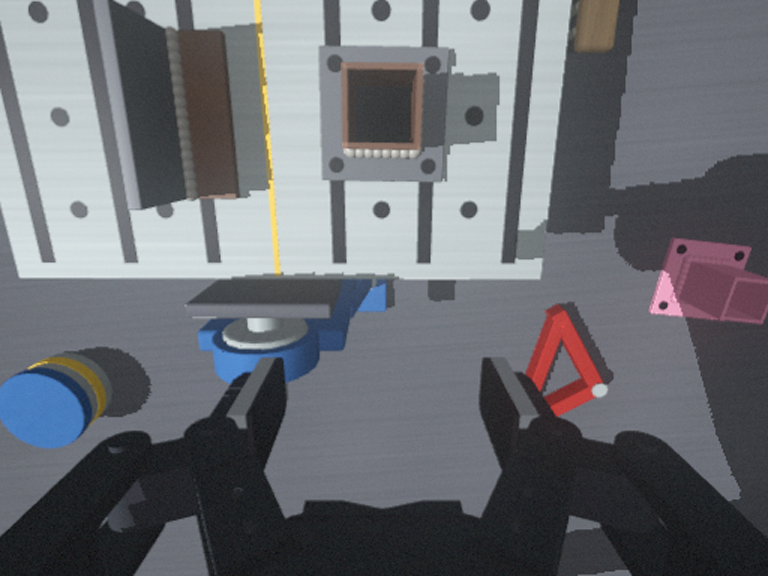

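```bash
cat >> h.py <<'E'
import pickle
def tilt(p,ref='st0.pkl',k=0,C=(555,-22.5),yaw=-0.083):
    r=pickle.load(open(ref,'rb'))[k]
    g0=cv2.cvtColor(r['img'],cv2.COLOR_RGB2GRAY); g1=cv2.cvtColor(p['img'],cv2.COLOR_RGB2GRAY)
    M=R.from_euler('z',yaw).as_matrix(); o=np.array([*C,130.])
    mask=np.zeros_like(g0)
    q=np.array([proj(r,M@np.array([x,y,0])+o) for x,y in ((-112,-192),(112,-192),(112,192),(-112,192))]).astype(np.int32)
    cv2.fillPoly(mask,[q],255)
    f=cv2.goodFeaturesToTrack(g0,80,0.02,5,mask=mask)
    n,st,e=cv2.calcOpticalFlowPyrLK(g0,g1,f,None,winSize=(11,11),maxLevel=2)
    b,st2,_=cv2.calcOpticalFlowPyrLK(g1,g0,n,None,winSize=(11,11),maxLevel=2)
    f,n,b=f[:,0],n[:,0],b[:,0]
    ok=(st[:,0]==1)&(np.linalg.norm(f-b,axis=1)<0.3)&(np.linalg.norm(n-f,axis=1)<25)
    f,n=f[ok],n[ok]
    L=[M.T@(onz(r,u,130)-o) for u in f]
    def res(v):
        th=v[0]; out=[]
        Rx=R.from_euler('x',th).as_matrix()
        for l,u,w in zip(L,f,n):
            a=Rx@(l-[0,0,40])+[0,0,40]
            out.append(proj(p,M@a+o)-proj(r,M@l+o)-(w-u)+v[1:3])
        return np.ravel(out)
    from scipy.optimize import least_squares
    s=least_squares(res,[0,0,0],loss='soft_l1',f_scale=0.2)
    s0=least_squares(lambda v:res([v[0],0,0]),[0],loss='soft_l1',f_scale=0.2)
    print('tilt',s0.x[0],'with shift',s.x,'n',len(f),'med res',np.median(abs(s.fun)))
E
python3 - <<'E'
from h import *
S1,T1=pickle.load(open('st1.pkl','rb')); tilt(S1)
S,W,T=pickle.load(open('p17.pkl','rb'))
tilt(S); tilt(S,'st1.pkl'); tilt(T,'st0.pkl',1); tilt(arm.get_image('scene'))
f=lambda u,z: onz(W,np.array(u)/1.5,z)
print('line',f((260,0),130),f((277,270),130)); 
print('foot base',np.mean([f(u,136) for u in ((320,46),(448,46),(444,181),(321,178))],0))
print('tee base edge',f((225,32),138),f((236,196),138))
E
```

```text
tilt 0.000194550360177741 with shift [ 0.001 -0.015 -0.02 ] n 36 med res 0.015385254208268861
tilt -0.016607902919297788 with shift [-0.016 -0.051  0.147] n 35 med res 0.15807456393119423
tilt -0.010076975521253155 with shift [-0.01   0.005  0.023] n 18 med res 0.05533679207467022
tilt -0.012207145159120254 with shift [-0.011  0.021  0.008] n 16 med res 0.03706101498204057
tilt -0.01553222764147051 with shift [-0.015 -0.039  0.14 ] n 33 med res 0.1518646854453996
line [621.58  -29.375 130.   ] [453.348 -13.717 130.   ]
foot base [550.031 -98.342 136.   ]
tee base edge [604.298  -7.439 138.   ] [508.098   3.514 138.   ]
```

Run:
```python
from h import *
S0,T0=pickle.load(open('st0.pkl','rb'));S,W,T=pickle.load(open('p17.pkl','rb'))
def c(p,x,y): 
    a=cv2.cvtColor(p['img'],cv2.COLOR_RGB2BGR)[y-12:y+12,x-16:x+16]; return cv2.resize(a,(384,288),interpolation=cv2.INTER_CUBIC)
cv2.imwrite('pics/cmp.png',np.vstack([np.hstack([c(S0,312,226),c(S,312,226)]),np.hstack([c(S0,190,194),c(S,190,194)])]))
M=R.from_euler('z',-.083).as_matrix(); o=np.array([555,-22.5,130.])
for y in (-190,190):
  for th in (0,-.01,-.02):
    a=R.from_euler('x',th).as_matrix()@np.array([0,y,-40])+[0,0,40]; print(y,th,proj(S,M@a+o),proj(T,M@a+o))
```

```text
-190 0 [213.577 178.523] [292.097 177.666]
-190 -0.01 [213.47  178.015] [292.238 177.606]
-190 -0.02 [213.366 177.509] [292.375 177.545]
190 0 [290.32  244.089] [191.04  166.824]
190 -0.01 [290.199 244.469] [191.218 166.918]
190 -0.02 [290.074 244.844] [191.4   167.011]
```

View pics/cmp.png

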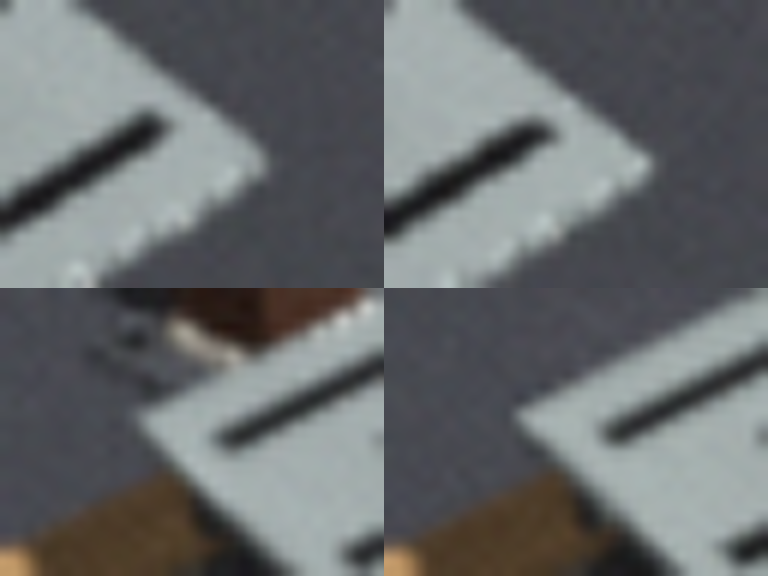

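Run:
```python
from h import *
refs=[pickle.load(open('st0.pkl','rb')),pickle.load(open('st1.pkl','rb'))]
cur=[[arm.get_image('scene') for _ in range(3)],[arm.get_image('top') for _ in range(3)]]
pickle.dump(cur,open('cur18.pkl','wb'))
M=R.from_euler('z',-.083).as_matrix(); o=np.array([555,-22.5,130.])
for k in (0,1):
    r=refs[0][k]; g0=cv2.cvtColor(r['img'],cv2.COLOR_RGB2GRAY)
    im=np.mean([cv2.cvtColor(c['img'],cv2.COLOR_RGB2GRAY).astype(float) for c in cur[k]],0).astype(np.uint8)
    # known features: slot ends & holes visible; slots y approx
    f=cv2.goodFeaturesToTrack(g0,300,0.01,3)[:,0]
    L=np.array([M.T@(onz(r,u,130)-o) for u in f])
    m=(abs(L[:,0])<114)&(abs(L[:,1])<195)&(abs(L[:,1])>100); f=f[m].astype(np.float32); L=L[m]
    for sz in (9,13):
        n,st,e=cv2.calcOpticalFlowPyrLK(g0,im,f[:,None],None,winSize=(sz,sz),maxLevel=1)
        d=(n[:,0]-f)
        J=[]
        for l in L:
            a=R.from_euler('x',.01).as_matrix()@(l-[0,0,40])+[0,0,40]
            J.append((proj(r,M@a+o)-proj(r,M@l+o))/.01)
        J=np.array(J)
        th=(J*d).sum(1)/(J*J).sum(1); perp=np.linalg.norm(d-J*th[:,None],axis=1)
        ok=(st[:,0]==1)&(perp<0.4)
        for side in (-1,1):
            s=ok&(np.sign(L[:,1])==side); print(k,sz,side,np.sort(th[s]),'med',np.median(th[s]))
```

```text
0 9 -1 [-0.017 -0.011 -0.01  -0.01  -0.01  -0.009 -0.004] med -0.010223958475089829
0 9 1 [-0.017 -0.013 -0.013 -0.013 -0.013 -0.012 -0.011 -0.01  -0.01  -0.007] med -0.012128481396668066
0 13 -1 [-0.014 -0.014 -0.011 -0.01  -0.01  -0.009 -0.009] med -0.010280386928933264
0 13 1 [-0.014 -0.013 -0.013 -0.012 -0.012 -0.011 -0.011 -0.011 -0.009 -0.008
 -0.008] med -0.011409186097132259
1 9 -1 [-0.068 -0.019 -0.013 -0.013 -0.011  0.013] med -0.013045357851026618
1 9 1 [-0.017 -0.014 -0.014 -0.012 -0.008] med -0.013894402954165877
1 13 -1 [-0.015 -0.013 -0.013 -0.011 -0.008  0.009] med -0.011806954548220325
1 13 1 [-0.018 -0.013 -0.013 -0.013 -0.01 ] med -0.012612803880636757
```

Run:
```python
from h import *
print(arm.job_done()); print(arm.read_state()['clock'])
```

```text
the job is handed in; nothing more can be done
None
the job is handed in; nothing more can be done
```

Both weldments stand on the table on their base plates, and I handed the job in at about 17 s of the 72 s allowed. No verdict is reported, so the result rests on my own checks below.

- **What I did:** I set the tee down about 55 mm left of the centre line. I then set the brown post foot down about 77 mm to the right. No later shifting was needed, because I weighed both pieces with the wrist force sensor on the way (about 8 N and 6 N) and placed the foot to balance the tee.
- **Set-down:** Both pieces were lowered in small steps until they touched, then released. The tee was pressed down 1–2 mm past first contact, with about 12 N on the table, before I opened the gripper.
- **Level:** Feature tracking against pictures of the empty table gave a tilt of about −0.012 rad (0.7°), left side slightly low. The limit is 0.026 rad. Most estimates from the two fixed cameras and both table ends fell between −0.010 and −0.014 rad.
- **Disagreement:** One cruder tracking fit gave −0.016 rad, still within the limit. I accepted this small residual and did not regrip the foot to trim it.
- **Other checks:** The gripper was open and clear of everything. The hammer, brush, tin and magnetic square looked untouched in the pictures; I did not measure their positions.

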